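# Load a dish into a push-latch reader tray

## Task

The dish reader's tray is shut on a push latch: press its blue bar once to release it and let the tray spring fully out. Set the pink petri dish flat in the round seat of the tray, then push the blue bar in until it latches again, so that the tray stays shut by itself with the dish in it. Press gently, feeling for the cushioned stop and never with more than about 12 N, and leave the other dish, the vial and the timer where they are.

Things in the scene. Friction and masses are not known exactly. Their poses are not given: they have to be found in the camera images.
- reader: Dish reader, a white box with a grey roof, 160 deep (x) x 130 wide (y) x 62 high, fixed to the worktop. Origin: centre of its underside; its front faces its own -x. The tray slot there is 94 wide and 33 high; nothing but the tray stands out in front of that face.
- tray (a joint): Tray travel, m: 0 latched, grows as the tray comes out along the reader's -x, 0.085 fully out, negative pressed in past latched. A spring drives it outward (4 N shut, 2 N out), fully out within 2 s of release; its damping adds 4 N per 0.1 m/s to a push. Push-push latch: press it in past the click and let go; a latched tray springs out, an open one stays at 0. Let go before the click, it goes back to how it was.
- latch (a point): The latch, inside the reader's base. The click lies 6 to 24 mm inside the latched position; how deep differs per reader, unseen. About 2 mm after it the tray meets a cushioned stop: a slow push takes 4 to 5 N before, jumps there to about 9 N, then rises 3 N per mm. Stop reached means clicked. Over 14 N harms it. To latch again the tray must first have come out by 0.06 or more.
- push_face (a point): Centre of the front face of the blue push bar on the tray's front, 32 above the worktop, moves with the tray. The bar is 86 wide (y), 36 high (14 to 50 above the worktop), 10 thick. Axes as the reader's: the face looks to -x, push it to +x. Latched, it stands 46 in front of the reader's front face.
- seat (a point): Centre of the floor of the tray's round dish seat, 20 above the worktop, moves with the tray: a ring 62 in inner diameter, 6 high, with a gap 30 wide for a finger at each side (+y, -y of the reader). Under the roof when latched; fully out, 43 in front of the reader's front face. The push bar's back is 78 ahead of it. The flat tray plate round it is 84 wide (y), top at 20.
- pink_dish: The dish to load: closed petri dish with pink content, 57 in diameter, 15 high, 30 g. Origin: centre of its underside, z up. Stands on the worktop left or right of the reader.
- clear_dish: Other closed petri dish, colourless, 57 in diameter, 15 high; leave it alone. Origin: centre of its underside.
- vial: Small white vial with a blue cap, 25 in diameter, 48 high; leave it alone. Origin: centre of its underside.
- timer: White digital timer lying flat, 66 x 66 x 18; leave it alone. Origin: centre of its underside.
Not all that is in view belongs to the job. Leave any black or turquoise look-alike of the pink_dish alone.

How it is judged (in metres and radians):
On the way, in this order (a step that is already met when the one before it is completed fails the run):
1. the latch is released and the tray has sprung fully out (value of joint tray above 0.078 m), for 0.2 s.
2. the pink dish lies flat in the seat of the open tray, let go (horizontal distance between pink_dish and seat below 0.005 m and z of pink_dish in the frame of seat between -0.003 and 0.003 m and angle between pink_dish's own z axis and vertical below 0.1 rad and value of joint tray above 0.06 m and contact force between the fingers and pink_dish below 0.05 N), for 0.2 s.
3. the tray is latched shut again and stays so untouched (value of joint tray between -0.003 and 0.003 m and contact force between each of the fingers, the arm and reader below 0.05 N), for 0.5 s.
At the end, for the whole second after the job is handed in: The tray is latched shut, untouched and at rest (within 3 mm of the latched position), and the pink dish lies flat in its seat (within 5 mm of the centre and 3 mm of the seat's floor, tilted less than 0.1 rad) (all of step 3 and horizontal distance between pink_dish and seat below 0.005 m and z of pink_dish in the frame of seat between -0.003 and 0.003 m and angle between pink_dish's own z axis and vertical below 0.1 rad and velocity of joint tray between -0.01 and 0.01 m/s and linear speed of pink_dish below 0.02 m/s).
It fails at once if the reader or its tray is pressed with more than 14 N (contact force between any of the fingers, the arm and reader above 14 N).
It fails at once if the clear dish, the vial or the timer is moved by more than 15 mm (distance of any of clear_dish, vial, timer from where it was at the start of the episode above 0.015 m).
It also fails if it takes over 72 s, if anything falls off the work surface, if the arm or the gripper's body presses on something with over 40 N, if the wrist force passes 120 N, or if a joint passes its speed limit or range.

## Robot

A 6-joint arm with a two-finger parallel gripper is mounted at the origin on a cart in front of the work surface, level with it; the furniture and walls round the work are solid. World frame = base frame: x ahead of the robot, y to its left, z up, the work surface at z = 0. Lengths are in m, angles in degrees, forces in N, time in s.
With the tool pointing down it reaches from about 0.3 to 0.875 m from the base axis. Payload 6.4 kg.
Tool frame: the origin (TCP) lies at the very end of the fingers, on their centre line; the grasp point (between the pads) lies grasp_offset behind it (grasp_offset is the distance from the TCP to the grasp point, in m); z points along the fingers, y is the line along which they close (so a half turn about z gives the same grasp; the last joint's range is limited). The gripper opens to 85 mm and grips with 20 to 120 N. Pads are 22 mm wide; open, the fingers measure 114 mm over their backs; the gripper's body (76 mm by 85 mm) begins 54 mm behind the grasp point. The pads swing forward as they close: fully open they stand 13 mm farther back than shut.
Start: joints at [53.268, 10.359, 92.074, -0, 77.567, -11.82], TCP at [0.242, 0.522, 0.231] pointing down, gripper open.
Joint ranges: [-171.53, 171.53], [-51.25, 118.39], [17.06, 147.69], [-65.23, 245.23], [0, 150.52], [-178.68, 178.68]. Speed limits (degrees/s): [147.25, 147.25, 172.46, 180, 180, 180].

## Interface

Orientations are given as [roll, pitch, yaw] about the fixed x, y, z axes, in that order (R = Rz(yaw) Ry(pitch) Rx(roll)).
In Python, from plant import state, read_camera, calibration, close_job, grasp_offset gives the robot as it stands.
- The arm moves only by the tool servo_tool, never from a script. Its argument "moves" is a list that holds one entry, the list of rows, each a list of 6 numbers: the shift along the world's x, y, z in m, then the turn, a rotation vector about the world's x, y, z in rad. A call has exactly 8 rows; each row is the pose to reach, as a shift and turn from the pose commanded when the call began; what a row does not reach only later rows make up. A row lasts 1/12 s, in which the tool goes at most 41.7 mm and 7.16 degrees, less where a joint would pass 70% of its speed; a pose out of reach is approached as far as the arm can. A call with a gripper value outside its range is refused whole. "fingers" is the closure, from 0 (fully open) to 1 (shut), set as the call begins (left out, the last holds). The fingers move at their own pace and stop on an object; the grip force is fixed at half the most. Time passes only in rows, so rows that repeat a pose let the fingers close, or fill a call up. It gives the time, the measured TCP pose, the force, the opening and the grip force at its end, in the units of the state.
- state(): the state, without advancing time (a new reading comes with each control period).
- read_camera(name): name is "scene" or "top"; returns (picture, depth): 400x640x3 uint8, red, green, blue; 400x640 float32, m along the optical axis (not along the pixel's ray), 0 where there is no reading.
- calibration(name): a dict with "K" (3x3 intrinsics, pixels), "distortion" ([k1, k2, p1, p2, k3] as OpenCV has them; the pictures are not rectified), "T" (4x4, takes a point from camera to world coordinates). Camera axes: x right, y down, z forward; pixel columns grow to the right and rows downward; lengths in m; the calibration is good to about 2 mm. A picture is of the moment at which its call begins. calibration takes no time and is no camera call.
- close_job(): hands the job in; it is judged then, once.
The state is a dict: "clock": time; "q": joint angles; "joint_vel": joint speeds; "joint_torque": joint torques, N m; "tool_pos": TCP position; "orientation": TCP orientation; "wrist_force": force on the tool from outside, world axes, zero at the start; "ft_torque": the same for the moment, N m; "width": opening from 0.0 (shut) to 1.0 (fully open); "gripper_force": force on a finger pad.
Only numpy, scipy, OpenCV 4.12 (cv2) and the standard library are available. Lean on these libraries where they do the work, as an engineer would, in place of code of your own. Each camera call takes 0.05 s, during which the arm holds its last target. There are 200 camera calls.

## Working session

There is one attempt and no reset: what is moved stays moved. The work goes in short steps, Python scripts to look and compute and a tool call to move; the robot and the scene stay as the last step left them, time stands still between calls to the robot, and variables do not carry over. Pictures are saved under pics/ and viewed, at most 10 in all, crops included, and the job is handed in when it is done.

Besides the shell and the picture viewer there is one more tool, called after "Call:" as name([rows], argument=value, ...), one row to a line, values as JSON. servo_tool: Moves the arm, as the interface text tells. Its arguments: {"type":"object","properties":{"moves":{"type":"array"},"fingers":{"type":"number"}},"required":["moves"]}

```bash
mkdir -p pics; cat > h.py <<'E'
import numpy as np,cv2
from plant import state,read_camera,calibration,close_job,grasp_offset
def pts(name,d):
    c=calibration(name);K=np.array(c["K"]);D=np.array(c["distortion"]);T=np.array(c["T"])
    v,u=np.mgrid[0:400,0:640]
    n=cv2.undistortPoints(np.stack([u,v],-1).reshape(-1,1,2).astype(float),K,D).reshape(400,640,2)
    P=np.dstack([n[...,0]*d,n[...,1]*d,d])
    W=P@T[:3,:3].T+T[:3,3]; W[d<=0]=np.nan
    return W
def save(n,im): cv2.imwrite("pics/"+n+".png",im[...,::-1])
E
python3 - <<'E'
from h import *
print(state(),grasp_offset)
for n in("top","scene"):
    im,d=read_camera(n);save(n+"0",im);np.savez(n+"0.npz",im=im,W=pts(n,d))
    print(np.array(calibration(n)["T"]).round(2).tolist())
E
```

```text
{'clock': 0.0, 'q': array([ 5.32689265e+01,  1.04008129e+01,  9.21335287e+01, -3.15380020e-04,
        7.75682816e+01, -1.18199368e+01]), 'joint_vel': array([-0.03639257, -0.00930019,  0.06356225, -0.00315356,  0.03038048,
       -0.03569387]), 'joint_torque': array([-5.70202264e-04, -4.44888103e+01, -3.51327789e+01, -4.84282245e-04,
        9.44614818e-03, -1.27859400e-05]), 'tool_pos': array([0.24183179, 0.52104266, 0.23037898]), 'orientation': array([-1.79899490e+02, -2.07196243e-02,  1.55088913e+02]), 'wrist_force': array([-0.31816461, -0.86147242, -0.79013644]), 'ft_torque': array([-0.00506831, -0.02000745, -0.02261893]), 'gripper_force': 0.0, 'width': 1.0041661560264703} 0.0187
[[0.02, -0.99, 0.16, 0.38], [-1.0, -0.03, -0.01, 0.01], [0.01, -0.16, -0.99, 1.07], [0.0, 0.0, 0.0, 1.0]]
[[0.91, -0.3, 0.29, 0.28], [-0.42, -0.66, 0.63, -0.56], [0.0, -0.69, -0.72, 0.7], [0.0, 0.0, 0.0, 1.0]]
```

View pics/top0.png

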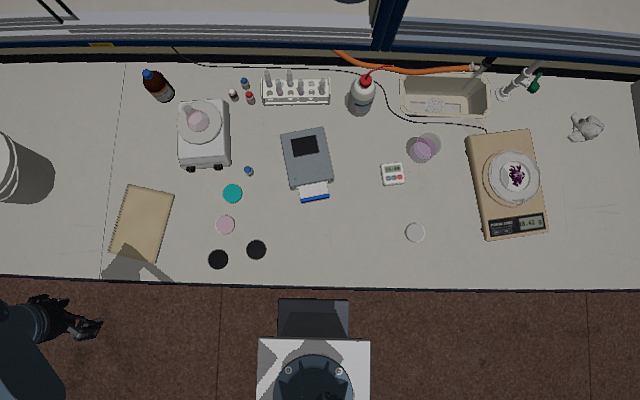

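View pics/scene0.png

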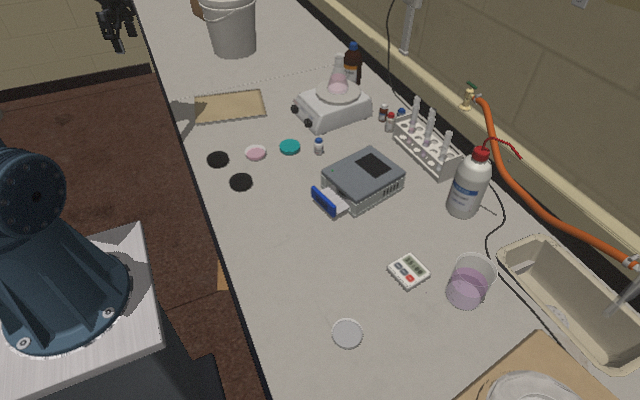

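The top view shows the reader at (307,158), with its blue bar at (314,197). Candidates for the pink dish: pink disc (225,225), turquoise (232,193), black (218,259) and (256,250), clear (415,232), and the pinkish beaker (423,149) and flask (200,120). I choose (225,225) and check it in a crop.

```bash
python3 - <<'E'
from h import *
z=np.load("top0.npz");im,W=z["im"],z["W"]
def rep(n,m): 
    p=W[m];print(n,m.sum(),np.nanmedian(p,0).round(4),np.nanmin(p,0).round(3),np.nanmax(p,0).round(3));return p
h=cv2.cvtColor(im,cv2.COLOR_RGB2HSV).astype(int)
box=lambda x0,x1,y0,y1:np.fromfunction(lambda v,u:(u>=x0)&(u<x1)&(v>=y0)&(v<y1),(400,640))
def disc(n,m,zt):
    ys,xs=np.nonzero(m);(c,s,a)=cv2.minAreaRect(np.c_[xs,ys].astype(np.float32))
    print(n,c,s)
Z=W[...,2]
for n,b in dict(pink=(205,245,208,243),clear=(398,432,218,247),turq=(218,246,180,206),vial=(240,258,162,180),timer=(376,408,158,190),black2=(240,272,236,262),black1=(204,232,246,272)).items():
    m=box(*b)&(Z>.008)
    p=rep(n,m);print("   mean",((np.nanpercentile(p,2,0)+np.nanpercentile(p,98,0))/2).round(4))
m=box(270,345,115,200)&(Z>.055)&(Z<.07)
p=rep("roof",m)[:,:2]
r=cv2.minAreaRect(p.astype(np.float32));print(r,cv2.boxPoints(r).round(4).tolist())
m=box(290,340,180,210)&(h[...,0]>100)&(h[...,0]<125)&(h[...,1]>150)
p=rep("bar",m);r=cv2.minAreaRect(p[:,:2].astype(np.float32));print(r,cv2.boxPoints(r).round(4).tolist())
a=cv2.resize(im[165:265,195:345],None,fx=4,fy=4,interpolation=2);save("crop",a)
E
```

```text
pink 292 [0.4676 0.2687 0.0161] [0.442 0.241 0.01 ] [0.492 0.297 0.021]
   mean [0.467  0.2694 0.016 ]
clear 310 [ 0.4591 -0.2875  0.016 ] [ 0.433 -0.317  0.009] [ 0.486 -0.259  0.022]
   mean [ 0.459  -0.288   0.0156]
turq 299 [0.5599 0.2527 0.0159] [0.531 0.225 0.009] [0.588 0.282 0.021]
   mean [0.5592 0.253  0.0155]
vial 82 [0.6222 0.2029 0.044 ] [0.613 0.194 0.009] [0.636 0.217 0.052]
   mean [0.6245 0.2041 0.0304]
timer 464 [ 0.6314 -0.2212  0.0184] [ 0.597 -0.258  0.009] [ 0.668 -0.188  0.025]
   mean [ 0.6319 -0.222   0.0178]
black2 316 [0.399  0.1738 0.0157] [0.373 0.147 0.009] [0.428 0.202 0.021]
   mean [0.3991 0.1736 0.0157]
black1 319 [0.3675 0.2824 0.0159] [0.339 0.255 0.008] [0.396 0.31  0.024]
   mean [0.3674 0.2823 0.0155]
roof 2438 [0.6635 0.0344 0.063 ] [ 0.577 -0.045  0.056] [0.755 0.114 0.07 ]
((0.6661600470542908, 0.03433617576956749), (0.16118256747722626, 0.1300438791513443), 12.712444305419922) [[0.573199987411499, 0.07999999821186066], [0.6018999814987183, -0.046799998730421066], [0.7591000199317932, -0.01140000019222498], [0.7304999828338623, 0.11550000309944153]]
bar 109 [0.5467 0.0074 0.05  ] [ 0.534 -0.03   0.021] [0.564 0.047 0.054]
((0.5494012236595154, 0.009274676442146301), (0.01498529501259327, 0.0800408348441124), 13.067947387695312) [[0.5331000089645386, 0.04659999907016754], [0.5511999726295471, -0.03139999881386757], [0.5656999945640564, -0.02800000086426735], [0.5476999878883362, 0.05000000074505806]]
```

View pics/crop.png

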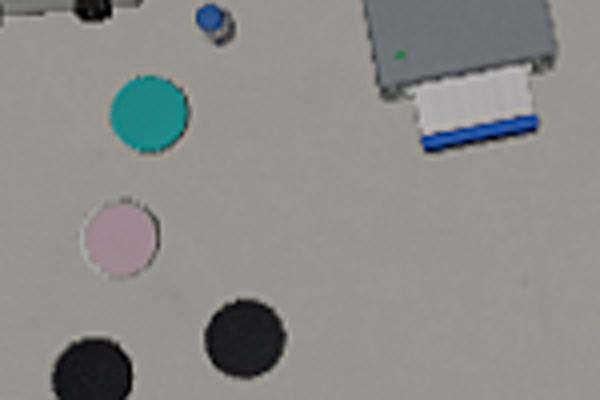

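The crop confirms the pink-filled clear dish at (120,238). It lies at about (0.467, 0.269), top at 16 mm as expected. The reader's yaw is about 12.8° and its roof is 160x130 at 0.063, which matches the description. The push face comes out at about (0.543, 0.007). I go there with the fingers shut.

Call:
servo_tool([
  [[0.04,-0.06,0,0,0,0.1],[0.07,-0.13,0,0,0,0.2],[0.1,-0.19,0,0,0,0.3],[0.13,-0.25,0,0,0,0.4],[0.15,-0.3,0,0,0,0.5],[0.17,-0.34,0,0,0,0.6],[0.19,-0.38,0,0,0,0.66],[0.21,-0.42,0,0,0,0.66]],
], fingers=1)

```text
clock: 0.77
tool_pos: [0.3912, 0.2256, 0.2311]
orientation: [180.0, -0.0, -166.9]
wrist_force: [1.3, -0.5, 0.8]
width: -0.001
gripper_force: 0.0
```

Call:
servo_tool([
  [[0.02,-0.04,0,0,0,0],[0.035,-0.07,-0.02,0,0,0],[0.05,-0.1,-0.04,0,0,0],[0.065,-0.13,-0.06,0,0,0],[0.08,-0.16,-0.08,0,0,0],[0.095,-0.19,-0.1,0,0,0],[0.105,-0.215,-0.12,0,0,0],[0.11,-0.225,-0.14,0,0,0]],
])

```text
clock: 1.43
tool_pos: [0.5023, -0.0009, 0.0903]
orientation: [-179.9, 0.0, -167.2]
wrist_force: [-0.6, 0.8, 0.4]
width: 0.002
gripper_force: 0.0
```

Call:
servo_tool([
  [[0,0,-0.03,0,0,0],[0,0,-0.05,0,0,0],[0,0,-0.06,0,0,0],[0,0,-0.06,0,0,0],[0,0,-0.06,0,0,0],[0,0,-0.06,0,0,0],[0,0,-0.06,0,0,0],[0,0,-0.06,0,0,0]],
])

```text
clock: 2.1
tool_pos: [0.5023, 0.0023, 0.0327]
orientation: [-179.9, 0.1, -167.1]
wrist_force: [0.7, 0.0, -0.2]
width: -0.003
gripper_force: 0.0
```

Call:
servo_tool([
  [[0.005,0,-0.001,0,0,0],[0.01,0,-0.002,0,0,0],[0.014,0,-0.003,0,0,0],[0.017,0,-0.003,0,0,0],[0.019,0,-0.004,0,0,0],[0.021,0,-0.004,0,0,0],[0.022,0,-0.004,0,0,0],[0.023,0,-0.004,0,0,0]],
])

```text
clock: 2.77
tool_pos: [0.5241, 0.0024, 0.0272]
orientation: [180.0, -0.0, -167.1]
wrist_force: [0.0, -1.0, 0.3]
width: 0.0
gripper_force: 0.0
```

Call:
servo_tool([
  [[0.001,0,0,0,0,0],[0.002,0,0,0,0,0],[0.003,0.001,0,0,0,0],[0.003,0.001,0,0,0,0],[0.003,0.001,0,0,0,0],[0.004,0.001,0,0,0,0],[0.004,0.001,0,0,0,0],[0.004,0.001,0,0,0,0]],
])

```text
clock: 3.43
tool_pos: [0.5282, 0.0033, 0.0273]
orientation: [-180.0, 0.0, -167.1]
wrist_force: [0.2, -1.1, -1.0]
width: 0.005
gripper_force: 0.0
```

Call:
servo_tool([
  [[0.0005,0,0,0,0,0],[0.001,0,0,0,0,0],[0.0015,0,0,0,0,0],[0.002,0.0005,0,0,0,0],[0.0025,0.0005,0,0,0,0],[0.003,0.0007,0,0,0,0],[0.003,0.0007,0,0,0,0],[0.003,0.0007,0,0,0,0]],
])

```text
clock: 4.1
tool_pos: [0.5312, 0.0041, 0.0273]
orientation: [-180.0, 0.0, -167.1]
wrist_force: [-0.6, -0.7, -0.5]
width: 0.002
gripper_force: 0.0
```

Call:
servo_tool([
  [[0.0005,0,0,0,0,0],[0.001,0,0,0,0,0],[0.0015,0,0,0,0,0],[0.002,0.0005,0,0,0,0],[0.0025,0.0005,0,0,0,0],[0.003,0.0007,0,0,0,0],[0.003,0.0007,0,0,0,0],[0.003,0.0007,0,0,0,0]],
])

```text
clock: 4.77
tool_pos: [0.5337, 0.0047, 0.0272]
orientation: [180.0, -0.1, -167.1]
wrist_force: [-4.5, -1.8, 2.0]
width: -0.0
gripper_force: 2.0
```

Call:
servo_tool([
  [[0.0005,0,0,0,0,0],[0.001,0,0,0,0,0],[0.0015,0,0,0,0,0],[0.002,0.0005,0,0,0,0],[0.0025,0.0005,0,0,0,0],[0.003,0.0007,0,0,0,0],[0.003,0.0007,0,0,0,0],[0.003,0.0007,0,0,0,0]],
])

```text
clock: 5.43
tool_pos: [0.5372, 0.0054, 0.0272]
orientation: [-180.0, 0.0, -167.1]
wrist_force: [-3.6, -2.1, 0.7]
width: 0.002
gripper_force: 2.0
```

Call:
servo_tool([
  [[0.0002,0,0,0,0,0],[0.0004,0,0,0,0,0],[0.0006,0,0,0,0,0],[0.0008,0.0002,0,0,0,0],[0.001,0.0002,0,0,0,0],[0.0012,0.0003,0,0,0,0],[0.0012,0.0003,0,0,0,0],[0.0012,0.0003,0,0,0,0]],
])

```text
clock: 6.1
tool_pos: [0.5383, 0.0057, 0.0272]
orientation: [-180.0, -0.0, -167.1]
wrist_force: [-4.9, -1.7, -0.9]
width: -0.001
gripper_force: 2.1
```

Call:
servo_tool([
  [[0.0002,0,0,0,0,0],[0.0004,0,0,0,0,0],[0.0006,0,0,0,0,0],[0.0008,0.0002,0,0,0,0],[0.001,0.0002,0,0,0,0],[0.0012,0.0003,0,0,0,0],[0.0012,0.0003,0,0,0,0],[0.0012,0.0003,0,0,0,0]],
])

```text
clock: 6.77
tool_pos: [0.5396, 0.006, 0.0272]
orientation: [-180.0, 0.0, -167.1]
wrist_force: [-4.0, -2.3, -1.1]
width: -0.004
gripper_force: 2.1
```

Call:
servo_tool([
  [[0.0002,0,0,0,0,0],[0.0004,0,0,0,0,0],[0.0006,0,0,0,0,0],[0.0008,0.0002,0,0,0,0],[0.001,0.0002,0,0,0,0],[0.0012,0.0003,0,0,0,0],[0.0012,0.0003,0,0,0,0],[0.0012,0.0003,0,0,0,0]],
])

```text
clock: 7.43
tool_pos: [0.5408, 0.0063, 0.0273]
orientation: [-180.0, 0.0, -167.1]
wrist_force: [-4.0, -2.9, -2.8]
width: -0.001
gripper_force: 2.1
```

Call:
servo_tool([
  [[0.0002,0,0,0,0,0],[0.0004,0,0,0,0,0],[0.0006,0,0,0,0,0],[0.0008,0.0002,0,0,0,0],[0.001,0.0002,0,0,0,0],[0.0012,0.0003,0,0,0,0],[0.0012,0.0003,0,0,0,0],[0.0012,0.0003,0,0,0,0]],
])

```text
clock: 8.1
tool_pos: [0.542, 0.0066, 0.0273]
orientation: [-180.0, 0.0, -167.1]
wrist_force: [-3.3, -3.4, -2.4]
width: 0.001
gripper_force: 2.1
```

Call:
servo_tool([
  [[0.0002,0,0,0,0,0],[0.0004,0,0,0,0,0],[0.0006,0,0,0,0,0],[0.0008,0.0002,0,0,0,0],[0.001,0.0002,0,0,0,0],[0.0012,0.0003,0,0,0,0],[0.0012,0.0003,0,0,0,0],[0.0012,0.0003,0,0,0,0]],
])

```text
clock: 8.77
tool_pos: [0.5433, 0.0069, 0.0273]
orientation: [-180.0, 0.0, -167.1]
wrist_force: [-4.5, -2.9, -2.8]
width: -0.0
gripper_force: 2.2
```

Call:
servo_tool([
  [[0.0002,0,0,0,0,0],[0.0004,0,0,0,0,0],[0.0006,0,0,0,0,0],[0.0008,0.0002,0,0,0,0],[0.001,0.0002,0,0,0,0],[0.0012,0.0003,0,0,0,0],[0.0012,0.0003,0,0,0,0],[0.0012,0.0003,0,0,0,0]],
])

```text
clock: 9.43
tool_pos: [0.5444, 0.0072, 0.0273]
orientation: [-180.0, 0.0, -167.1]
wrist_force: [-3.5, -4.0, -2.7]
width: 0.003
gripper_force: 2.2
```

Call:
servo_tool([
  [[0.0002,0,0,0,0,0],[0.0004,0,0,0,0,0],[0.0006,0,0,0,0,0],[0.0008,0.0002,0,0,0,0],[0.001,0.0002,0,0,0,0],[0.0012,0.0002,0,0,0,0],[0.0012,0.0002,0,0,0,0],[0.0012,0.0002,0,0,0,0]],
])

```text
clock: 10.1
tool_pos: [0.5456, 0.0074, 0.0273]
orientation: [-180.0, 0.0, -167.1]
wrist_force: [-4.2, -3.0, -2.0]
width: -0.0
gripper_force: 2.2
```

Call:
servo_tool([
  [[0.0002,0,0,0,0,0],[0.0004,0,0,0,0,0],[0.0006,0,0,0,0,0],[0.0008,0.0002,0,0,0,0],[0.001,0.0002,0,0,0,0],[0.0012,0.0003,0,0,0,0],[0.0012,0.0003,0,0,0,0],[0.0012,0.0003,0,0,0,0]],
])

```text
clock: 10.77
tool_pos: [0.5468, 0.0077, 0.0273]
orientation: [-180.0, 0.0, -167.1]
wrist_force: [-4.8, -3.6, -2.7]
width: -0.0
gripper_force: 2.2
```

Call:
servo_tool([
  [[0.0002,0,0,0,0,0],[0.0004,0,0,0,0,0],[0.0006,0,0,0,0,0],[0.0008,0.0002,0,0,0,0],[0.001,0.0002,0,0,0,0],[0.0012,0.0002,0,0,0,0],[0.0012,0.0002,0,0,0,0],[0.0012,0.0002,0,0,0,0]],
])

```text
clock: 11.43
tool_pos: [0.548, 0.008, 0.0273]
orientation: [180.0, -0.0, -167.1]
wrist_force: [-3.9, -3.1, -3.1]
width: 0.001
gripper_force: 2.3
```

Call:
servo_tool([
  [[0.0002,0,0,0,0,0],[0.0004,0,0,0,0,0],[0.0006,0,0,0,0,0],[0.0008,0.0002,0,0,0,0],[0.001,0.0002,0,0,0,0],[0.0012,0.0002,0,0,0,0],[0.0012,0.0002,0,0,0,0],[0.0012,0.0002,0,0,0,0]],
])

```text
clock: 12.1
tool_pos: [0.5492, 0.0082, 0.0273]
orientation: [180.0, 0.0, -167.1]
wrist_force: [-5.0, -1.8, -1.7]
width: 0.002
gripper_force: 2.2
```

Call:
servo_tool([
  [[0.0002,0,0,0,0,0],[0.0004,0,0,0,0,0],[0.0006,0,0,0,0,0],[0.0008,0.0002,0,0,0,0],[0.001,0.0002,0,0,0,0],[0.0012,0.0002,0,0,0,0],[0.0012,0.0002,0,0,0,0],[0.0012,0.0002,0,0,0,0]],
])

```text
clock: 12.77
tool_pos: [0.5503, 0.0085, 0.0273]
orientation: [180.0, -0.0, -167.1]
wrist_force: [-4.8, -0.9, -1.2]
width: 0.002
gripper_force: 2.3
```

Call:
servo_tool([
  [[0.0002,0,0,0,0,0],[0.0004,0,0,0,0,0],[0.0006,0,0,0,0,0],[0.0008,0.0002,0,0,0,0],[0.001,0.0002,0,0,0,0],[0.0012,0.0003,0,0,0,0],[0.0012,0.0003,0,0,0,0],[0.0012,0.0003,0,0,0,0]],
])

```text
clock: 13.43
tool_pos: [0.5516, 0.0087, 0.0273]
orientation: [180.0, 0.0, -167.1]
wrist_force: [-5.3, -0.0, -1.5]
width: -0.003
gripper_force: 2.3
```

Call:
servo_tool([
  [[0.0002,0,0,0,0,0],[0.0004,0,0,0,0,0],[0.0006,0,0,0,0,0],[0.0008,0.0002,0,0,0,0],[0.001,0.0002,0,0,0,0],[0.0012,0.0003,0,0,0,0],[0.0012,0.0003,0,0,0,0],[0.0012,0.0003,0,0,0,0]],
])

```text
clock: 14.1
tool_pos: [0.5528, 0.009, 0.0273]
orientation: [-180.0, 0.0, -167.1]
wrist_force: [-4.6, -0.3, -0.4]
width: 0.0
gripper_force: 2.4
```

Call:
servo_tool([
  [[0.0002,0,0,0,0,0],[0.0004,0,0,0,0,0],[0.0006,0,0,0,0,0],[0.0008,0.0002,0,0,0,0],[0.001,0.0002,0,0,0,0],[0.0012,0.0003,0,0,0,0],[0.0012,0.0003,0,0,0,0],[0.0012,0.0003,0,0,0,0]],
])

```text
clock: 14.77
tool_pos: [0.554, 0.0093, 0.0273]
orientation: [180.0, 0.0, -167.1]
wrist_force: [-5.3, -0.6, -2.1]
width: -0.0
gripper_force: 2.4
```

Call:
servo_tool([
  [[0.0002,0,0,0,0,0],[0.0004,0,0,0,0,0],[0.0006,0,0,0,0,0],[0.0008,0.0002,0,0,0,0],[0.001,0.0002,0,0,0,0],[0.0012,0.0003,0,0,0,0],[0.0012,0.0003,0,0,0,0],[0.0012,0.0003,0,0,0,0]],
])

```text
clock: 15.43
tool_pos: [0.5552, 0.0096, 0.0273]
orientation: [180.0, -0.0, -167.1]
wrist_force: [-4.6, -0.9, -1.5]
width: -0.0
gripper_force: 2.4
```

Call:
servo_tool([
  [[0.0002,0,0,0,0,0],[0.0004,0,0,0,0,0],[0.0006,0,0,0,0,0],[0.0008,0.0002,0,0,0,0],[0.001,0.0002,0,0,0,0],[0.0012,0.0003,0,0,0,0],[0.0012,0.0003,0,0,0,0],[0.0012,0.0003,0,0,0,0]],
])

```text
clock: 16.1
tool_pos: [0.5564, 0.0098, 0.0273]
orientation: [-180.0, -0.0, -167.1]
wrist_force: [-4.7, -1.7, -1.2]
width: -0.002
gripper_force: 2.4
```

Call:
servo_tool([
  [[0.0002,0,0,0,0,0],[0.0004,0,0,0,0,0],[0.0006,0,0,0,0,0],[0.0008,0.0002,0,0,0,0],[0.001,0.0002,0,0,0,0],[0.0012,0.0003,0,0,0,0],[0.0012,0.0003,0,0,0,0],[0.0012,0.0003,0,0,0,0]],
])

```text
clock: 16.77
tool_pos: [0.5571, 0.01, 0.0273]
orientation: [180.0, -0.1, -167.1]
wrist_force: [-6.6, -1.8, 0.6]
width: 0.0
gripper_force: 3.6
```

Call:
servo_tool([
  [[0.0001,0,0,0,0,0],[0.0002,0,0,0,0,0],[0.0003,0,0,0,0,0],[0.0004,0.0001,0,0,0,0],[0.0005,0.0001,0,0,0,0],[0.0006,0.0001,0,0,0,0],[0.0006,0.0001,0,0,0,0],[0.0006,0.0001,0,0,0,0]],
])

```text
clock: 17.43
tool_pos: [0.5573, 0.0101, 0.0272]
orientation: [180.0, -0.1, -167.1]
wrist_force: [-8.6, -1.7, 0.2]
width: 0.003
gripper_force: 4.4
```

The stop is reached at TCP x≈0.5573 with about 8.8 N. I back off ahead of the tray.

Call:
servo_tool([
  [[-0.035,-0.008,0,0,0,0],[-0.07,-0.016,0,0,0,0],[-0.105,-0.024,0,0,0,0],[-0.13,-0.03,0,0,0,0],[-0.14,-0.032,0.03,0,0,0],[-0.14,-0.032,0.07,0,0,0],[-0.14,-0.01,0.1,0,0,0],[-0.14,0.03,0.11,0,0,0]],
], fingers=0)

```text
clock: 18.1
tool_pos: [0.4241, 0.0377, 0.1439]
orientation: [-179.6, 0.8, -167.4]
wrist_force: [1.9, -0.9, 0.4]
width: 1.003
gripper_force: 0.0
```

Call:
servo_tool([
  [[0.005,0.035,0,0,0,0],[0.012,0.07,0,0,0,0],[0.02,0.105,0,0,0,0],[0.026,0.14,0,0,0,0],[0.032,0.175,0,0,0,0],[0.038,0.205,0,0,0,0],[0.042,0.225,-0.02,0,0,0],[0.043,0.231,-0.04,0,0,0]],
])

```text
clock: 18.77
tool_pos: [0.4651, 0.2758, 0.0998]
orientation: [179.9, 0.6, -167.0]
wrist_force: [-0.9, -0.1, -0.4]
width: 0.998
gripper_force: 0.0
```

```bash
python3 - <<'E'
from h import *
for n in("top","scene"):
    im,d=read_camera(n);np.savez(n+"1.npz",im=im,W=pts(n,d))
    if n=="top":save("t1",cv2.resize(im[130:270,190:350],None,fx=4,fy=4,interpolation=2))
    else:save("s1",cv2.resize(im[110:270,200:420],None,fx=3,fy=3,interpolation=2))
s=state();print(s["tool_pos"],s["orientation"])
z=np.load("top1.npz");im,W=z["im"],z["W"];Z=W[...,2]
h=cv2.cvtColor(im,cv2.COLOR_RGB2HSV).astype(int)
m=(h[...,0]>100)&(h[...,0]<125)&(h[...,1]>150);m[:180]=0;m[250:]=0;m[:,:285]=0;m[:,345:]=0
p=W[m];r=cv2.minAreaRect(p[:,:2].astype(np.float32));print(m.sum(),r)
E
```

```text
[0.46054149 0.27255077 0.09548875] [ 1.79975553e+02 -7.45946561e-02 -1.66979924e+02]
98 ((0.47909361124038696, -0.005808677524328232), (0.011684921570122242, 0.0811193585395813), 12.724630355834961)
```

View pics/t1.png

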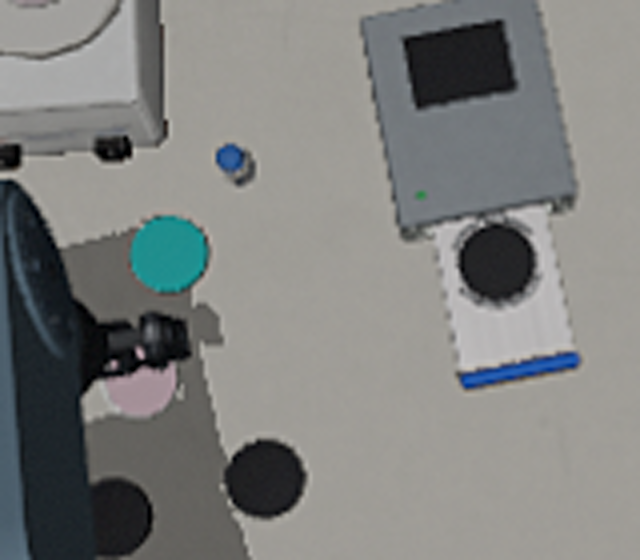

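```bash
python3 - <<'E'
from h import *
z=np.load("top1.npz");im,W=z["im"],z["W"]
print(W[196,306:324,2].round(3),W[188:206,314,2].round(3))
print(W[212,314],W[196,314], im[196,314])
m=np.zeros((400,640),bool);m[180:212,298:332]=1
m&=(im.max(-1)<60)&(W[...,2]<.05)
p=W[m];print(m.sum(),np.nanmedian(p,0),(np.nanpercentile(p,3,0)+np.nanpercentile(p,97,0))/2)
E
```

```text
[0.02  0.02  0.022 0.019 0.021 0.021 0.021 0.019 0.019 0.022 0.019 0.02
 0.025 0.023 0.023 0.019 0.02  0.018] [0.019 0.021 0.019 0.022 0.02  0.017 0.017 0.022 0.019 0.023 0.021 0.022
 0.027 0.02  0.023 0.024 0.023 0.022]
[0.50948883 0.00910135 0.0232961 ] [0.55732599 0.01032144 0.01853684] [35 36 38]
270 [0.56004474 0.01082248 0.02105112] [0.55976866 0.01058508 0.02138751]
```

Call:
servo_tool([
  [[0.004,-0.002,0,0,0,0],[0.007,-0.0035,-0.01,0,0,0],[0.007,-0.0035,-0.03,0,0,0],[0.007,-0.0035,-0.05,0,0,0],[0.007,-0.0035,-0.07,0,0,0],[0.007,-0.0035,-0.08,0,0,0],[0.007,-0.0035,-0.085,0,0,0],[0.007,-0.0035,-0.085,0,0,0]],
])

```text
clock: 19.53
tool_pos: [0.4684, 0.2671, 0.012]
orientation: [-180.0, -0.0, -167.2]
wrist_force: [1.1, -0.7, 0.6]
width: 0.997
gripper_force: 0.0
```

Call:
servo_tool([
  [[-0.001,0.001,-0.005,0,0,0],[-0.001,0.001,-0.008,0,0,0],[-0.001,0.001,-0.0095,0,0,0],[-0.001,0.001,-0.0095,0,0,0],[-0.001,0.001,-0.0095,0,0,0],[-0.001,0.001,-0.0095,0,0,0],[-0.001,0.001,-0.0095,0,0,0],[-0.001,0.001,-0.0095,0,0,0]],
])

```text
clock: 20.2
tool_pos: [0.4673, 0.2689, 0.003]
orientation: [180.0, 0.0, -167.1]
wrist_force: [0.2, -0.6, -0.3]
width: 1.002
gripper_force: 0.0
```

Call:
servo_tool([
  [[0,0,0,0,0,0],[0,0,0,0,0,0],[0,0,0,0,0,0],[0,0,0,0,0,0],[0,0,0,0,0,0],[0,0,0,0,0,0],[0,0,0,0,0,0],[0,0,0,0,0,0]],
], fingers=1)

```text
clock: 20.87
tool_pos: [0.4675, 0.2688, 0.0035]
orientation: [-180.0, 0.0, -167.1]
wrist_force: [-0.6, -1.1, 5.3]
width: 0.618
gripper_force: 62.6
```

Call:
servo_tool([
  [[0,0,0.005,0,0,0],[0,0,0.015,0,0,0],[0,0,0.03,0,0,0],[0,0,0.05,0,0,0],[0,0,0.07,0,0,0],[0,0,0.085,0,0,0],[0,0,0.09,0,0,0],[0,0,0.09,0,0,0]],
])

```text
clock: 21.53
tool_pos: [0.4684, 0.2692, 0.0949]
orientation: [180.0, 0.2, -167.1]
wrist_force: [0.3, -0.1, -0.8]
width: 0.62
gripper_force: 62.9
```

Call:
servo_tool([
  [[0.008,-0.025,0,0,0,0],[0.018,-0.06,0,0,0,0],[0.028,-0.095,0,0,0,0],[0.038,-0.13,0,0,0,0],[0.048,-0.165,0,0,0,0],[0.058,-0.195,0,0,0,0],[0.064,-0.215,0,0,0,0],[0.066,-0.22,0,0,0,0]],
])

```text
clock: 22.2
tool_pos: [0.5335, 0.0455, 0.0918]
orientation: [-180.0, -0.1, -167.3]
wrist_force: [0.6, 0.3, -0.8]
width: 0.612
gripper_force: 62.9
```

```bash
python3 - <<'E'
from h import *
im,d=read_camera("scene");np.savez("scene2.npz",im=im,W=pts("scene",d));save("s2",cv2.resize(im[60:260,200:440],None,fx=3,fy=3,interpolation=2))
im,d=read_camera("top");np.savez("top2.npz",im=im,W=pts("top",d));
s=state();print(s["tool_pos"],s["orientation"],s["width"])
E
```

```text
[0.53273242 0.04786396 0.09179682] [ 1.79956946e+02 -9.14153833e-02 -1.67239691e+02] 0.6180649281303214
```

View pics/s2.png

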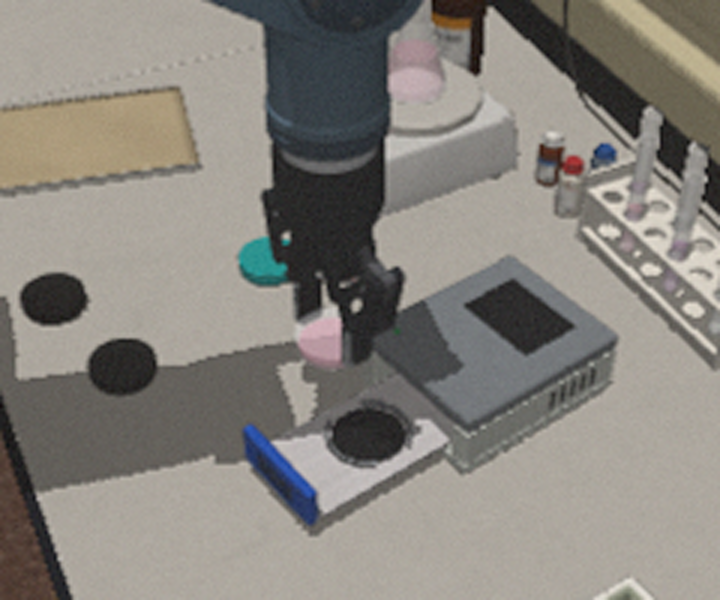

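The dish is held level at (310,173), and the tray is fully out with the empty dark seat at (323,204). I measure the seat and the held dish.

```bash
python3 - <<'E'
from h import *
e=np.array([.975,.2215]);l=np.array([-.2215,.975])
def mid(p):
    a=p[:,:2]@e;b=p[:,:2]@l;q=lambda t:(np.percentile(t,2)+np.percentile(t,98))/2
    return (q(a)*e+q(b)*l).round(4),np.ptp(np.percentile(a,[1,99])).round(4),np.ptp(np.percentile(b,[1,99])).round(4),np.median(p[:,2]).round(4)
for n,b in(("scene",(190,220,305,345)),("top",(180,225,296,335))):
    z=np.load(n+"2.npz");im,W=z["im"],z["W"]
    m=np.zeros((400,640),bool);m[b[0]:b[1],b[2]:b[3]]=1
    m&=(im.max(-1)<60)&(W[...,2]<.026)&(W[...,2]>.014)
    m=cv2.morphologyEx(m.astype(np.uint8),cv2.MORPH_OPEN,np.ones((3,3)))>0
    print(n,"seat",m.sum(),mid(W[m]))
    h=cv2.cvtColor(im,cv2.COLOR_RGB2HSV).astype(int)
    m=((h[...,0]>150)|(h[...,0]<5))&(h[...,1]>30)&(W[...,2]>.09)&(W[...,2]<.125)&(abs(W[...,0]-.533)<.05)&(abs(W[...,1]-.047)<.05)
    if m.sum()>5:
        p=W[m];print(" dish",m.sum(),mid(p),np.nanmin(p,0),np.nanmax(p,0))
        # plane tilt
        A=np.c_[p[:,:2],np.ones(len(p))];print(np.linalg.lstsq(A,p[:,2],rcond=None)[0])
    hb=(h[...,0]>100)&(h[...,0]<125)&(h[...,1]>150)&(abs(W[...,0]-.46)<.05)&(abs(W[...,1])<.07)
    p=W[hb];print(" bar",len(p),mid(p))
E
```

```text
scene seat 325 (array([0.5484, 0.0108]), np.float64(0.0525), np.float64(0.0521), np.float64(0.0206))
 dish 207 (array([0.5262, 0.0403]), np.float64(0.0377), np.float64(0.0509), np.float64(0.1032)) [0.50698987 0.00704422 0.09307321] [0.54418256 0.07464186 0.12447158]
[0.06145447 0.11804088 0.06604024]
 bar 145 (array([ 0.4664, -0.012 ]), np.float64(0.0083), np.float64(0.084), np.float64(0.0492))Traceback (most recent call last):
  File "<stdin>", line 11, in <module>
  File "<stdin>", line 5, in mid
  File "<stdin>", line 4, in <lambda>
    return _quantile_unchecked(
        a, q, axis, out, overwrite_input, method, keepdims, weights)
    return _ureduce(a,
                    func=_quantile_ureduce_func,
    ...<5 lines>...
                    overwrite_input=overwrite_input,
                    method=method)
    r = func(a, **kwargs)
    result = _quantile(arr,
                       quantiles=q,
    ...<2 lines>...
                       out=out,
                       weights=wgt)
    slices_having_nans = np.isnan(arr[-1, ...])
                                  ~~~^^^^^^^^^
IndexError: index -1 is out of bounds for axis 0 with size 0
```

Call:
servo_tool([
  [[0.003,-0.01,0,0,0,0],[0.006,-0.02,0,0,0,0],[0.009,-0.03,-0.005,0,0,0],[0.011,-0.036,-0.015,0,0,0],[0.013,-0.0405,-0.025,0,0,0],[0.013,-0.0405,-0.035,0,0,0],[0.013,-0.0405,-0.04,0,0,0],[0.013,-0.0405,-0.04,0,0,0]],
])

```text
clock: 22.97
tool_pos: [0.5444, 0.0088, 0.0504]
orientation: [179.9, -0.2, -167.1]
wrist_force: [0.1, -0.3, -0.8]
width: 0.615
gripper_force: 62.9
```

```bash
python3 - <<'E'
from h import *
im,d=read_camera("scene");np.savez("scene3.npz",im=im,W=pts("scene",d));save("s3",cv2.resize(im[140:240,270:400],None,fx=6,fy=6,interpolation=2)[:600,:780])
for i in range(3): read_camera("top");s=state();print(s["tool_pos"],s["orientation"])
E
```

```text
[0.54568088 0.00869277 0.05220399] [ 1.79964826e+02 -6.72919682e-02 -1.67074241e+02]
[0.54614028 0.00860539 0.05274855] [ 1.79992846e+02 -8.93272489e-03 -1.67069970e+02]
[0.54642658 0.0085294  0.05309569] [-1.79988400e+02  2.84494402e-02 -1.67071841e+02]
```

View pics/s3.png

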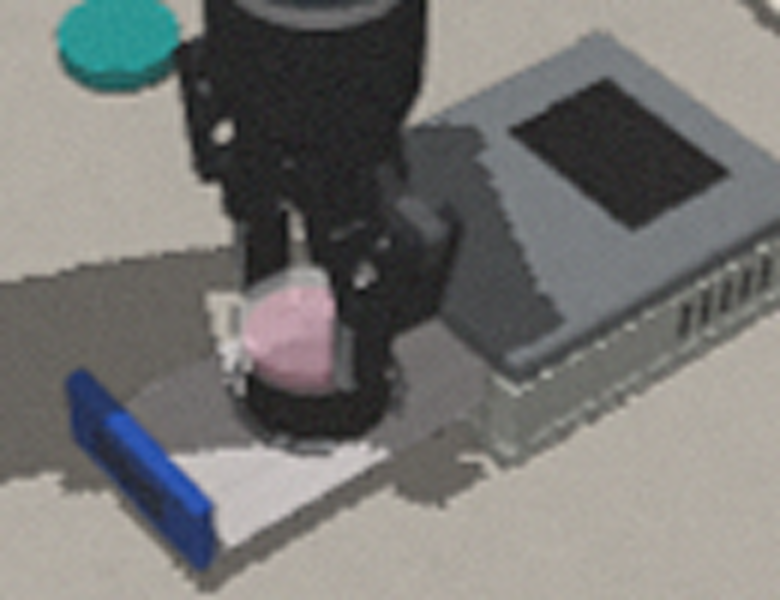

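Call:
servo_tool([
  [[0,-0.0005,-0.005,0,0,0],[0,-0.001,-0.01,0,0,0],[0,-0.001,-0.015,0,0,0],[0,-0.001,-0.019,0,0,0],[0,-0.001,-0.021,0,0,0],[0,-0.001,-0.022,0,0,0],[0,-0.001,-0.022,0,0,0],[0,-0.001,-0.022,0,0,0]],
])

```text
clock: 23.83
tool_pos: [0.5462, 0.0073, 0.0308]
orientation: [180.0, 0.0, -167.1]
wrist_force: [0.0, -0.2, -0.6]
width: 0.617
gripper_force: 62.9
```

Call:
servo_tool([
  [[0,0,-0.001,0,0,0],[0,0,-0.002,0,0,0],[0,0,-0.003,0,0,0],[0,0,-0.004,0,0,0],[0,0,-0.004,0,0,0],[0,0,-0.004,0,0,0],[0,0,-0.004,0,0,0],[0,0,-0.004,0,0,0]],
])

```text
clock: 24.5
tool_pos: [0.5462, 0.0073, 0.0269]
orientation: [-180.0, 0.0, -167.1]
wrist_force: [-0.6, -0.3, -0.9]
width: 0.616
gripper_force: 62.9
```

Call:
servo_tool([
  [[0,0,-0.0005,0,0,0],[0,0,-0.001,0,0,0],[0,0,-0.0015,0,0,0],[0,0,-0.002,0,0,0],[0,0,-0.0025,0,0,0],[0,0,-0.0025,0,0,0],[0,0,-0.0025,0,0,0],[0,0,-0.0025,0,0,0]],
])

```text
clock: 25.17
tool_pos: [0.5462, 0.0073, 0.0243]
orientation: [-180.0, -0.0, -167.1]
wrist_force: [0.4, -0.1, -0.6]
width: 0.619
gripper_force: 62.9
```

Call:
servo_tool([
  [[0,0,0,0,0,0],[0,0,0,0,0,0],[0,0,0,0,0,0],[0,0,0,0,0,0],[0,0,0,0,0,0],[0,0,0,0,0,0],[0,0,0,0,0,0],[0,0,0,0,0,0]],
], fingers=0)

```text
clock: 25.83
tool_pos: [0.5462, 0.0073, 0.0243]
orientation: [-180.0, 0.0, -167.1]
wrist_force: [-0.5, -0.0, -0.2]
width: 1.005
gripper_force: 0.0
```

Call:
servo_tool([
  [[0,0,0.01,0,0,0],[0,0,0.03,0,0,0],[0,0,0.06,0,0,0],[-0.01,0,0.085,0,0,0],[-0.04,-0.008,0.09,0,0,0],[-0.075,-0.016,0.09,0,0,0],[-0.11,-0.024,0.09,0,0,0],[-0.121,-0.028,0.08,0,0,0]],
])

```text
clock: 26.5
tool_pos: [0.4223, -0.0207, 0.1056]
orientation: [-180.0, 0.0, -167.1]
wrist_force: [-0.6, -0.1, 0.6]
width: 1.001
gripper_force: 0.0
```

Call:
servo_tool([
  [[0,0,-0.03,0,0,0],[0,0,-0.055,0,0,0],[0,0,-0.07,0,0,0],[0,0,-0.075,0,0,0],[0,0,-0.077,0,0,0],[0,0,-0.077,0,0,0],[0,0,-0.077,0,0,0],[0,0,-0.077,0,0,0]],
], fingers=1)

```text
clock: 27.17
tool_pos: [0.4262, -0.021, 0.0284]
orientation: [-179.9, 0.1, -167.1]
wrist_force: [-0.9, -0.2, -0.1]
width: -0.0
gripper_force: 0.0
```

```bash
python3 - <<'E'
from h import *
im,d=read_camera("scene");save("s4",cv2.resize(im[140:240,270:400],None,fx=6,fy=6,interpolation=2)[:600,:780])
W=pts("scene",d);h=cv2.cvtColor(im,cv2.COLOR_RGB2HSV).astype(int)
m=((h[...,0]>150)|(h[...,0]<5))&(h[...,1]>30)&(abs(W[...,0]-.546)<.04)&(abs(W[...,1]-.007)<.04)&(W[...,2]<.05)
p=W[m];A=np.c_[p[:,:2],np.ones(len(p))]
print(m.sum(),np.median(p,0),(p.min(0)+p.max(0))/2,np.linalg.lstsq(A,p[:,2],rcond=None)[0]);s=state();print(s["tool_pos"],s["width"])
E
```

```text
300 [ 5.43049923e-01 -2.62902883e-04  3.46957996e-02] [0.54382554 0.00203694 0.03199787] [0.02833739 0.04151072 0.01894903]
[ 0.4261384  -0.02096638  0.02832323] -0.002474814380861168
```

View pics/s4.png

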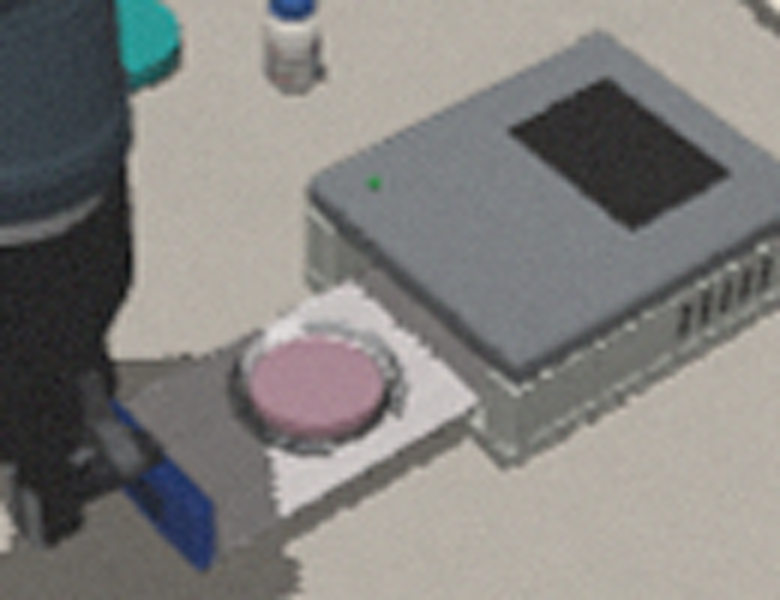

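The dish lies flat inside the ring at (323,205) with its top at 35 mm. Next I push the bar in.

Call:
servo_tool([
  [[0.0025,0.0006,0,0,0,0],[0.005,0.0011,0,0,0,0],[0.0075,0.0017,0,0,0,0],[0.01,0.0023,0,0,0,0],[0.0125,0.0028,0,0,0,0],[0.015,0.0034,0,0,0,0],[0.017,0.0039,0,0,0,0],[0.019,0.0043,0,0,0,0]],
])

```text
clock: 27.88
tool_pos: [0.4444, -0.0163, 0.0272]
orientation: [180.0, -0.0, -167.1]
wrist_force: [0.8, -0.1, 0.3]
width: 0.001
gripper_force: 0.0
```

Call:
servo_tool([
  [[0.001,0.0002,0,0,0,0],[0.002,0.0005,0,0,0,0],[0.003,0.0007,0,0,0,0],[0.004,0.0009,0,0,0,0],[0.005,0.0011,0,0,0,0],[0.006,0.0014,0,0,0,0],[0.007,0.0016,0,0,0,0],[0.008,0.0018,0,0,0,0]],
])

```text
clock: 28.55
tool_pos: [0.4518, -0.0147, 0.0272]
orientation: [180.0, -0.1, -167.1]
wrist_force: [-1.9, -1.7, 1.7]
width: -0.002
gripper_force: 1.3
```

Call:
servo_tool([
  [[0.0015,0.0003,0,0,0,0],[0.0035,0.0008,0,0,0,0],[0.0055,0.0013,0,0,0,0],[0.008,0.0018,0,0,0,0],[0.0105,0.0024,0,0,0,0],[0.013,0.003,0,0,0,0],[0.0155,0.0035,0,0,0,0],[0.018,0.0041,0,0,0,0]],
])

```text
clock: 29.22
tool_pos: [0.4702, -0.0104, 0.0272]
orientation: [180.0, -0.0, -167.1]
wrist_force: [-3.8, -1.2, 1.8]
width: 0.003
gripper_force: 2.0
```

Call:
servo_tool([
  [[0.0025,0.0006,0,0,0,0],[0.005,0.0011,0,0,0,0],[0.0075,0.0017,0,0,0,0],[0.01,0.0023,0,0,0,0],[0.0125,0.0028,0,0,0,0],[0.015,0.0034,0,0,0,0],[0.0175,0.004,0,0,0,0],[0.02,0.0045,0,0,0,0]],
])

```text
clock: 29.88
tool_pos: [0.4902, -0.0059, 0.0272]
orientation: [180.0, -0.0, -167.1]
wrist_force: [-4.2, -0.9, 0.2]
width: -0.002
gripper_force: 2.2
```

Call:
servo_tool([
  [[0.0025,0.0006,0,0,0,0],[0.005,0.0011,0,0,0,0],[0.0075,0.0017,0,0,0,0],[0.01,0.0023,0,0,0,0],[0.0125,0.0028,0,0,0,0],[0.015,0.0034,0,0,0,0],[0.0175,0.004,0,0,0,0],[0.02,0.0045,0,0,0,0]],
])

```text
clock: 30.55
tool_pos: [0.5103, -0.0014, 0.0272]
orientation: [180.0, -0.0, -167.1]
wrist_force: [-5.5, -0.4, -0.1]
width: -0.003
gripper_force: 2.5
```

Call:
servo_tool([
  [[0.0025,0.0006,0,0,0,0],[0.005,0.0011,0,0,0,0],[0.0075,0.0017,0,0,0,0],[0.01,0.0023,0,0,0,0],[0.0125,0.0028,0,0,0,0],[0.015,0.0034,0,0,0,0],[0.0175,0.004,0,0,0,0],[0.02,0.0045,0,0,0,0]],
])

```text
clock: 31.22
tool_pos: [0.5302, 0.0031, 0.0272]
orientation: [180.0, -0.0, -167.1]
wrist_force: [-4.7, -0.5, 1.1]
width: 0.004
gripper_force: 2.7
```

Call:
servo_tool([
  [[0.002,0.0005,0,0,0,0],[0.004,0.0009,0,0,0,0],[0.006,0.0014,0,0,0,0],[0.008,0.0018,0,0,0,0],[0.01,0.0023,0,0,0,0],[0.012,0.0027,0,0,0,0],[0.0135,0.0031,0,0,0,0],[0.015,0.0034,0,0,0,0]],
])

```text
clock: 31.88
tool_pos: [0.5452, 0.0065, 0.0272]
orientation: [180.0, -0.0, -167.1]
wrist_force: [-5.6, -0.9, 0.6]
width: -0.001
gripper_force: 2.7
```

Call:
servo_tool([
  [[0.0015,0.0003,0,0,0,0],[0.003,0.0007,0,0,0,0],[0.0045,0.001,0,0,0,0],[0.0055,0.0013,0,0,0,0],[0.0065,0.0015,0,0,0,0],[0.007,0.0016,0,0,0,0],[0.007,0.0016,0,0,0,0],[0.007,0.0016,0,0,0,0]],
])

```text
clock: 32.55
tool_pos: [0.5523, 0.0081, 0.0272]
orientation: [180.0, 0.0, -167.1]
wrist_force: [-4.5, 0.3, -0.7]
width: -0.003
gripper_force: 2.1
```

Call:
servo_tool([
  [[0.0005,0.0001,0,0,0,0],[0.001,0.0002,0,0,0,0],[0.0015,0.0003,0,0,0,0],[0.002,0.0005,0,0,0,0],[0.0025,0.0006,0,0,0,0],[0.003,0.0007,0,0,0,0],[0.0035,0.0008,0,0,0,0],[0.0035,0.0008,0,0,0,0]],
])

```text
clock: 33.22
tool_pos: [0.5556, 0.0088, 0.0272]
orientation: [180.0, -0.0, -167.1]
wrist_force: [-4.3, -1.2, 0.1]
width: -0.001
gripper_force: 2.4
```

Call:
servo_tool([
  [[0.0002,0,0,0,0,0],[0.0004,0,0,0,0,0],[0.0006,0,0,0,0,0],[0.0008,0.0002,0,0,0,0],[0.001,0.0002,0,0,0,0],[0.0012,0.0003,0,0,0,0],[0.0012,0.0003,0,0,0,0],[0.0012,0.0003,0,0,0,0]],
])

```text
clock: 33.88
tool_pos: [0.5567, 0.0091, 0.0272]
orientation: [180.0, -0.0, -167.1]
wrist_force: [-5.6, -1.1, -0.1]
width: 0.001
gripper_force: 2.5
```

Call:
servo_tool([
  [[0.0002,0,0,0,0,0],[0.0004,0,0,0,0,0],[0.0006,0,0,0,0,0],[0.0008,0.0002,0,0,0,0],[0.001,0.0002,0,0,0,0],[0.001,0.0002,0,0,0,0],[0.001,0.0002,0,0,0,0],[0.001,0.0002,0,0,0,0]],
])

```text
clock: 34.55
tool_pos: [0.5573, 0.0093, 0.0272]
orientation: [180.0, -0.1, -167.1]
wrist_force: [-6.3, -0.7, 2.1]
width: -0.001
gripper_force: 3.4
```

Call:
servo_tool([
  [[0.0002,0,0,0,0,0],[0.0004,0,0,0,0,0],[0.0006,0.0001,0,0,0,0],[0.0007,0.0001,0,0,0,0],[0.0007,0.0001,0,0,0,0],[0.0007,0.0001,0,0,0,0],[0.0007,0.0001,0,0,0,0],[0.0007,0.0001,0,0,0,0]],
])

```text
clock: 35.22
tool_pos: [0.5576, 0.0093, 0.0272]
orientation: [180.0, -0.1, -167.1]
wrist_force: [-8.1, -1.0, 2.9]
width: -0.002
gripper_force: 4.2
```

The stop is felt again. I retreat smoothly so the tray settles back onto the latch.

Call:
servo_tool([
  [[-0.005,-0.0011,0,0,0,0],[-0.01,-0.0023,0,0,0,0],[-0.015,-0.0034,0,0,0,0],[-0.02,-0.0045,0,0,0,0],[-0.025,-0.0057,0,0,0,0],[-0.032,-0.0073,0,0,0,0],[-0.045,-0.01,0,0,0,0],[-0.065,-0.015,0,0,0,0]],
])

```text
clock: 35.88
tool_pos: [0.4949, -0.006, 0.0281]
orientation: [-179.9, 0.2, -167.1]
wrist_force: [-0.6, -0.4, -0.6]
width: 0.001
gripper_force: 0.0
```

Call:
servo_tool([
  [[-0.03,-0.007,0.01,0,0,0],[-0.05,-0.012,0.03,0,0,0],[-0.06,-0.014,0.06,0,0,0],[-0.06,-0.014,0.08,0,0,0],[-0.06,-0.014,0.09,0,0,0],[-0.06,-0.014,0.09,0,0,0],[-0.06,-0.014,0.09,0,0,0],[-0.06,-0.014,0.09,0,0,0]],
])

```text
clock: 36.55
tool_pos: [0.4331, -0.0194, 0.1162]
orientation: [180.0, -0.1, -167.1]
wrist_force: [-0.6, 0.1, -0.2]
width: 0.001
gripper_force: 0.0
```

```bash
python3 - <<'E'
from h import *
im,d=read_camera("scene");save("s5",cv2.resize(im[110:250,230:420],None,fx=4,fy=4,interpolation=2)[:600,:780])
W=pts("scene",d)
h=cv2.cvtColor(im,cv2.COLOR_RGB2HSV).astype(int)
m=(h[...,0]>100)&(h[...,0]<125)&(h[...,1]>150)&(abs(W[...,0]-.5)<.1)&(abs(W[...,1])<.08)&(W[...,2]<.06)
p=W[m]@np.array([.975,.2215,0]);print(m.sum(),np.percentile(p,[5,50,95]),"latched face expected",.543*.975+.0066*.2215)
E
```

```text
125 [0.53314572 0.53509811 0.53884275] latched face expected 0.5308869
```

View pics/s5.png

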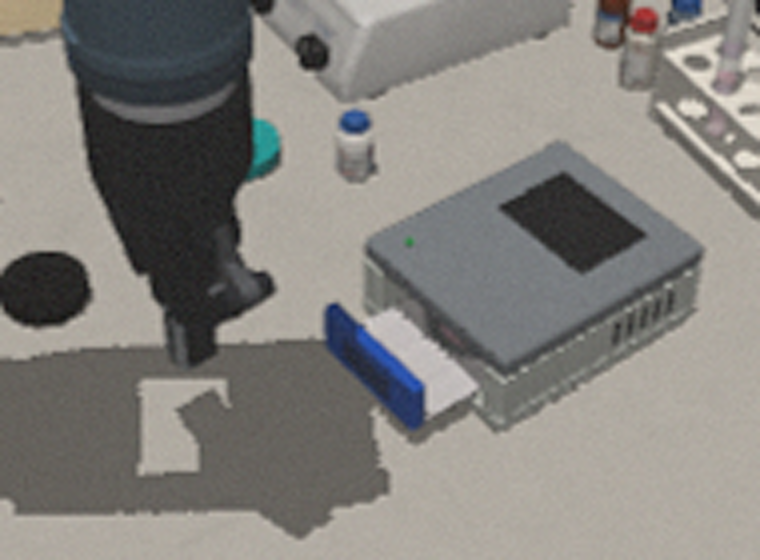

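The tray is back at the latched position with the dish visible inside the slot at (342,192). I'll wait, compare it with the start picture, then hand in.

Call:
servo_tool([
  [[0,0,0,0,0,0],[0,0,0,0,0,0],[0,0,0,0,0,0],[0,0,0,0,0,0],[0,0,0,0,0,0],[0,0,0,0,0,0],[0,0,0,0,0,0],[0,0,0,0,0,0]],
])

```text
clock: 37.27
tool_pos: [0.4336, -0.0196, 0.1174]
orientation: [-180.0, 0.0, -167.1]
wrist_force: [-0.0, 0.0, -0.7]
width: -0.003
gripper_force: 0.0
```

```bash
python3 - <<'E'
from h import *
def f(im,W):
    h=cv2.cvtColor(im,cv2.COLOR_RGB2HSV).astype(int)
    m=(h[...,0]>100)&(h[...,0]<125)&(h[...,1]>150)&(abs(W[...,0]-.5)<.1)&(abs(W[...,1])<.08)&(W[...,2]<.06)
    return np.median(W[m]@np.array([.975,.2215,0]))
z=np.load("scene0.npz");a=f(z["im"],z["W"]);im,d=read_camera("scene");b=f(im,pts("scene",d));print(a,b)
if abs(a-b)<.004: print(close_job())
E
```

```text
0.5354432810608828 0.5350722925532073
the job is handed in; nothing more can be done
None
```

The job is handed in at about 37 s: the pink dish was flat in the seat before closing, the tray is latched shut again within 0.4 mm of its starting position by camera, force readings stayed near 9 N or below, and no move went near the clear dish, vial or timer; the hand-in returned no verdict.

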